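# Unclamp the welded eye bracket and lift it level off its pins

### The arm

A 6-joint arm with a two-finger parallel gripper is mounted at the origin on a cart in front of the work surface, level with it; the furniture and walls round the work are solid. World frame = base frame: x ahead of the robot, y to its left, z up, the work surface at z = 0. Lengths are in m, angles in degrees, forces in N, time in s.
With the tool pointing down it reaches from about 0.375 to 0.9 m from the base axis. Payload 3.1 kg.
Tool frame: the origin (TCP) lies on the centre line of the jaws, within the pads' length; the fingertips stand 8 mm ahead of it and the grasp point (between the pads) lies 11 mm behind it (bot.tip_extent is the distance from the TCP to the fingertips, in m); z points along the fingers, y is the line along which they close (so a half turn about z gives the same grasp; the last joint's range is limited). The gripper opens to 87 mm and grips with 3 to 60 N. Pads are 19 mm wide; open, the fingers measure 117 mm over their backs; the gripper's body (75 mm by 190 mm) begins 51 mm behind the grasp point.
Start: joints at [57.554, 30.224, 82.088, -0, 67.689, -10.227], TCP at [0.236, 0.579, 0.231] pointing down, gripper open.
Joint ranges: [-176.69, 176.69], [-43.24, 126.21], [12.49, 139.97], [-82, 262], [0, 151.66], [-163.58, 163.58]. Speed limits (degrees/s): [159.86, 159.86, 180, 180, 180, 180].

### API

Orientations are given as a 3x3 rotation matrix whose columns are the frame's x, y, z axes.
In Python, from rig import bot, vision, workorder gives the robot as it stands.
- The arm moves only by the shell command python3 -m handwheel 'ROWS'. ROWS is JSON, a list of rows, each an object with "delta_rot": the turn, a rotation vector about the tool's x, y, z in rad, a list of three; "xyz": the shift along the tool's x, y, z in mm, a list of three; "hand": the closure, from -1 (fully open) to 1 (shut). A call has exactly 5 rows; each row is the pose to reach, as a shift and turn from the pose commanded when the call began, along the tool's axes at that moment; what a row does not reach only later rows make up. A row lasts 1/8 s, in which the tool goes at most 62.5 mm and 10.7 degrees, less where a joint would pass 70% of its speed; a pose out of reach is approached as far as the arm can. A call with a gripper value outside its range is refused whole. The fingers move at their own pace and stop on an object; the grip force is fixed at half the most. Time passes only in rows, so rows that repeat a pose let the fingers close, or fill a call up. It gives the time, the measured TCP pose, the force, the opening and the grip force at its end, in the units of the state.
- bot.read_state(): the state, without advancing time (a new reading comes with each control period).
- vision.capture(name): name is "side" or "top"; returns the picture (480x640x3 uint8, red, green, blue); there is no depth.
- vision.camera_model(name): a dict with "camera_matrix" (3x3 intrinsics, pixels), "dist_coeffs" ([k1, k2, p1, p2, k3] as OpenCV has them; the pictures are not rectified), "camera_from_world" (4x4, takes a point from world to camera coordinates). Camera axes: x right, y up, looking along -z (the intrinsics and any distortion apply to the point x, -y, -z); pixel columns grow to the right and rows downward; lengths in m; the calibration is good to about 2 mm. A picture is of the moment at which its call begins. camera_model takes no time and is no camera call.
- workorder.hand_in(): hands the job in; it is judged then, once.
The state is a dict: "time_s": time; "joint_positions": joint angles; "qvel": joint speeds; "tau": joint torques, N m; "position": TCP position; "tcp_rot": TCP orientation; "force": force on the tool from outside, world axes, zero at the start; "moment": the same for the moment, N m; "opening": opening from 0.0 (shut) to 1.0 (fully open); "grasp_force": force on a finger pad.
Only numpy, scipy, OpenCV 4.12 (cv2) and the standard library are available. Lean on these libraries where they do the work, as an engineer would, in place of code of your own. Each camera call takes 0.05 s, during which the arm holds its last target. There are 200 camera calls.

### The job

The eye bracket in the welding fixture is finished. Throw the red lever of the toggle clamp right back until it comes up against its stop, then take the bracket by its upright lug, lift it straight up off the two locating pins and hold it level and still about 10 cm above its seat, so that the underside and the rest rails can be checked. Keep holding it there for a few seconds and finish while still holding it; do not tip it or disturb the tools and parts lying about.

Things in the scene. Friction and masses are not known exactly. Their poses are not given: they have to be found in the camera images.
- fixture: welding fixture screwed to the bench: dark steel tooling plate 150 (x) x 226 (y) x 12 mm, reaching from y = -50 to +176 mm; x runs along the line of the two pins, y towards the toggle clamp, z up; origin on the bench, under the seat. Two steel rest rails (22 mm wide, 70 mm along y, tops 34 mm above the bench) stand at x = -48 and +48 mm
- seat (a point): on the fixture, midway between its two locating pins, level with the tops of the rest rails (34 mm above the bench); axes as the fixture. The pins (8 mm, bevelled nose) stand at x = -48 and +48 mm, 14 mm above the rails. The toggle clamp stands on the +y side; the pressure screw on its arm bears on the middle of the foot plate's edge
- lug (a point): centre of the upright lug of the eye bracket, half-way up, 38 mm above the bracket's underside; axes: x along the foot plate and across the lug, z up. The lug is 12 mm thick (x), 36 mm wide (y) and ends in a 40 mm eye with a 16 mm hole, top 76 mm above the underside. To be gripped across the 12 mm. Seated, it lies 38 mm above seat, axes parallel
- eye_bracket: the eye bracket, a loose plain-steel weldment of about 0.45 to 0.8 kg; origin at the centre of its underside. Foot plate 120 (x) x 84 (y) x 8 mm with a round hole of 11 mm at x = -48 mm and a slot of 15 x 11 mm at x = +48 mm, through which the fixture's pins stand up 6 mm above the plate, with about 1.5 mm of play
- clamp_lever (a joint): angle of the toggle clamp's lever: about 0.09 = clamped (red handle up, arm down on the foot plate), growing as the handle is thrown to the fixture's +y side and down, which raises the arm; open stop at 1.36 rad, where the arm stands upright, clear of the bracket. Stiff pivot (0.25 N m of friction, about 3 N at the handle); it stays where it is left
- lever_handle (a point): middle of the clamp's red handle, a grip about 65 mm long, 20 mm wide (fixture's x) and 22 mm thick, leaning about 23 degrees to the fixture's +y when clamped (its top is 166 mm, this point 134 mm above the bench). It turns about lever_hinge at a radius of 95 mm; at the open stop it lies nearly flat, about 40 mm above the bench, where one pushes it down from above
- lever_hinge (a point): the pivot of the clamp lever, 119 mm from seat towards the fixture's +y, 44 mm above the bench; the axis of the pivot runs along the fixture's x (same axes as seat)
- tape_measure: black tape measure, 37 x 80 x 69 mm, standing on the bench; bystander; origin at the centre of its underside
- pliers: combination pliers with black handles, 66 x 190 x 14 mm, lying on the bench; bystander; origin at the centre of its underside
- angle_bracket: zinc angle bracket, 28 x 90 x 50 mm, lying on the bench; bystander; origin at the centre of its underside
- can: drink can, 66 mm diameter, 119 mm tall; bystander; origin at the centre of its underside
Things that resemble listed ones, but are neither listed nor needed, are in the scene too. Leave any brown look-alike of the eye_bracket alone.

How it is judged:
By the outcome, as a careful person would: the job done as asked, in the order asked, and still so for the second after the job is handed in, while the arm keeps its last pose, push and grip.
It also fails if it takes over 54 s, if anything falls off the work surface, if the arm or the gripper's body presses on something with over 40 N, if the wrist force passes 120 N, or if a joint passes its speed limit or range.

## Working session

There is one attempt and no reset: what is moved stays moved. The work goes in short steps, Python scripts to look and compute and a shell command to move; the robot and the scene stay as the last step left them, time stands still between calls to the robot, and variables do not carry over. Pictures are saved under pics/ and viewed, at most 10 in all, crops included, and the job is handed in when it is done.

```bash
mkdir -p pics; ls
python3 - <<'E'
from rig import bot, vision
import cv2,numpy as np
for n in("side","top"):
    cv2.imwrite(f"pics/{n}0.png",vision.capture(n)[:,:,::-1]); m=vision.camera_model(n); print(n,{k:np.round(v,3).tolist() for k,v in m.items()})
s=bot.read_state();print(s["position"],np.round(s["tcp_rot"],3),s["opening"],s["time_s"])
E
```

```text
pics
side {'camera_matrix': [[442.225, 0.0, 312.977], [0.0, 442.225, 239.997], [0.0, 0.0, 1.0]], 'dist_coeffs': [-0.049, 0.0, 0.0, 0.0, 0.0], 'camera_from_world': [[0.967, -0.253, 0.021, -0.565], [0.153, 0.645, 0.749, -0.184], [-0.203, -0.721, 0.663, -1.197], [0.0, 0.0, 0.0, 1.0]]}
top {'camera_matrix': [[506.255, 0.0, 329.259], [0.0, 506.255, 236.513], [0.0, 0.0, 1.0]], 'dist_coeffs': [-0.062, 0.0, 0.0, 0.0, 0.0], 'camera_from_world': [[0.005, -1.0, 0.009, 0.005], [0.986, 0.007, 0.169, -0.614], [-0.17, 0.008, 0.986, -1.367], [0.0, 0.0, 0.0, 1.0]]}
[0.23596167 0.57803857 0.22964997] [[-0.926  0.378 -0.001]
 [ 0.378  0.926 -0.002]
 [ 0.    -0.002 -1.   ]] 1.002365982668768 0.1
```

View pics/side0.png

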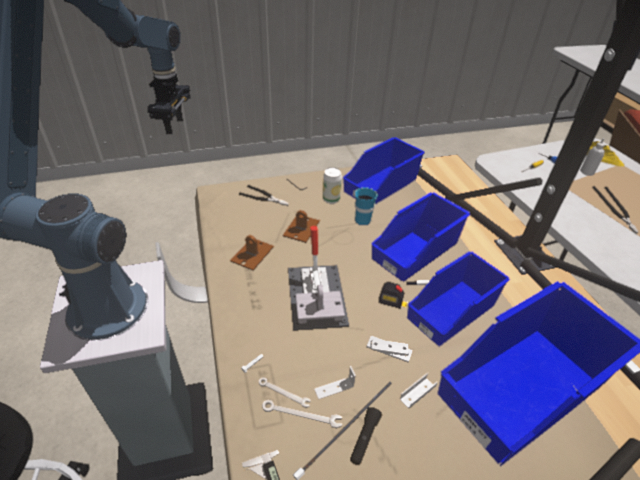

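View pics/top0.png

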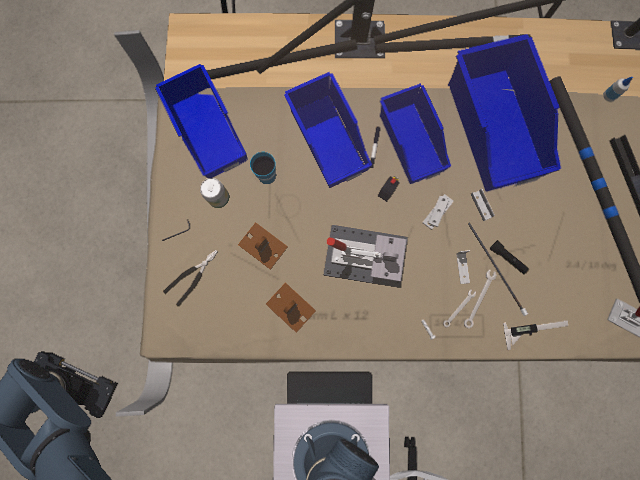

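The side picture shows the red lever at (314,240) on the fixture at (317,300). In the top picture the handle is at (336,243) and the fixture at (365,256).
Candidates for the bracket: steel one in the fixture at top (385,257), brown look-alikes at top (263,247) and (290,307). I choose the steel one under the clamp. A close crop will check this.

```bash
python3 - <<'E'
import cv2,numpy as np
a=cv2.imread("pics/top0.png")[215:300,310:420]; b=cv2.imread("pics/side0.png")[215:335,275:360]
a=cv2.resize(a,None,fx=4.4,fy=4.4,interpolation=cv2.INTER_CUBIC); b=cv2.resize(b,None,fx=3.6,fy=3.6,interpolation=cv2.INTER_CUBIC)
c=np.zeros((440,800,3),np.uint8); c[:a.shape[0],:a.shape[1]]=a; c[:b.shape[0],490:490+b.shape[1]]=b[:, :310]
cv2.imwrite("pics/crop0.png",c)
E
cat > h.py <<'E'
from rig import bot, vision
import cv2,numpy as np
def ray(n,uv):
    m=vision.camera_model(n); p=cv2.undistortPoints(np.array([[uv]],float),np.array(m["camera_matrix"]),np.array(m["dist_coeffs"]))[0,0]
    T=np.array(m["camera_from_world"]); R=T[:3,:3]; d=R.T@[p[0],-p[1],-1]; return -R.T@T[:3,3], d/np.linalg.norm(d)
def onz(n,uv,z):
    c,d=ray(n,uv); return c+d*(z-c[2])/d[2]
def tri(uvs,uvt):
    (a,d),(b,e)=ray("side",uvs),ray("top",uvt); t=np.linalg.lstsq(np.c_[d,-e],b-a,rcond=None)[0]
    p,q=a+d*t[0],b+e*t[1]; return (p+q)/2,np.linalg.norm(p-q)
def proj(n,P):
    m=vision.camera_model(n);T=np.array(m["camera_from_world"]); F=np.diag([1,-1,-1.])
    return cv2.projectPoints(np.atleast_2d(P).astype(float),cv2.Rodrigues(F@T[:3,:3])[0],F@T[:3,3],np.array(m["camera_matrix"]),np.array(m["dist_coeffs"]))[0][:,0]
E
```

```text
(no output)
```

View pics/crop0.png

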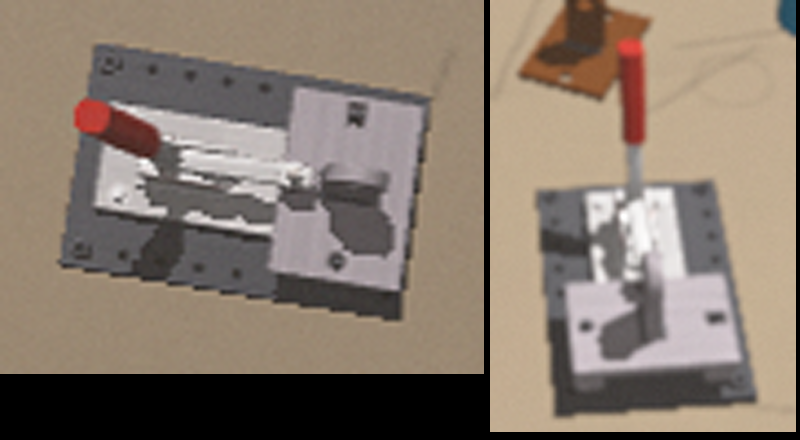

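The crop shows the unpainted bracket under the clamp arm: slot at crop (356,112), hole at (338,260), lug at (355,180) and red handle tip at (93,115). This is the right one.

Run:
```python
from h import *
f=lambda x,y:(310+x/4.4-.4,215+y/4.4-.4)
g=lambda x,y:(275+(x-490)/3.6-.4,215+y/3.6-.4)
slot=onz("top",f(356,112),.044); hole=onz("top",f(338,260),.044)
print("top pins",slot,hole,np.linalg.norm(slot-hole),(slot+hole)/2)
s2=onz("side",g(716,317),.044);h2=onz("side",g(586,326),.044);print("side pins",s2,h2,(s2+h2)/2)
C=[onz("top",f(*p),.042) for p in[(293,87),(430,97),(402,290),(270,270)]]
print("plate",np.mean(C,0),C[0]-C[3],C[1]-C[2],C[1]-C[0],C[2]-C[3])
D=[onz("top",f(*p),.012) for p in[(95,45),(62,263)]];d=D[0]-D[1];print(D,np.linalg.norm(d),np.degrees(np.arctan2(d[1],d[0])))
c=(slot+hole)/2
for nm,v in(("pins",slot-hole),):print(nm,np.degrees(np.arctan2(v[1],v[0])))
print("lever tip tri",tri(g(630,45),f(93,117)))
for a in(-5,-8,-10,-13):
    r=np.radians(a);X=np.array([np.cos(r),np.sin(r),0]);Y=np.array([-np.sin(r),np.cos(r),0])
    p=np.array([c[0],c[1],0])+np.outer([.119+.039,.119+.05],Y)+[[0,0,.134],[0,0,.166]]
    lug=np.array([[c[0],c[1],.11]])
    print(a,p.round(3).tolist(),[( (q-[310,215])*4.4).round().tolist() for q in proj("top",np.r_[p,lug])],[((q-[275,215])*3.6+[490,0]).round().tolist() for q in proj("side",np.r_[p,lug])])
```

```text
top pins [ 0.60685473 -0.16396291  0.044     ] [ 0.51158425 -0.15110285  0.044     ] 0.09613451769559055 [ 0.55921949 -0.15753288  0.044     ]
side pins [ 0.60608116 -0.16666777  0.044     ] [ 0.51115845 -0.15235472  0.044     ] [ 0.5586198  -0.15951125  0.044     ]
plate [ 0.55964871 -0.15895848  0.042     ] [ 0.1180329  -0.01581783  0.        ] [ 0.12439916 -0.02035217  0.        ] [-0.00594124 -0.08835142  0.        ] [-0.01230749 -0.08381708  0.        ]
[array([0.65574443, 0.00337602, 0.012     ]), array([0.51177535, 0.02409618, 0.012     ])] 0.1454524688207309 -8.189821724812726
pins -7.687588906105186
lever tip tri (array([0.58277332, 0.00607636, 0.16857903]), np.float64(0.0010238067143514956))
-5 [[0.573, -0.0, 0.134], [0.574, 0.011, 0.166]] [[101.0, 140.0], [83.0, 130.0], [359.0, 170.0]] [[617.0, 85.0], [615.0, 44.0], [653.0, 257.0]]
-8 [[0.581, -0.001, 0.134], [0.583, 0.01, 0.166]] [[103.0, 126.0], [85.0, 115.0], [359.0, 170.0]] [[627.0, 84.0], [627.0, 43.0], [653.0, 257.0]]
-10 [[0.587, -0.002, 0.134], [0.589, 0.009, 0.166]] [[104.0, 117.0], [87.0, 105.0], [359.0, 170.0]] [[634.0, 84.0], [634.0, 43.0], [653.0, 257.0]]
-13 [[0.595, -0.004, 0.134], [0.597, 0.007, 0.166]] [[107.0, 104.0], [90.0, 91.0], [359.0, 170.0]] [[645.0, 84.0], [646.0, 43.0], [653.0, 257.0]]
```

```bash
cat >> h.py <<'E'
from scipy.spatial.transform import Rotation as Rn
SEAT=np.array([.559,-.1585,0]); a=np.radians(-8.0)
X=np.array([np.cos(a),np.sin(a),0]);Y=np.array([-np.sin(a),np.cos(a),0]); RT=np.c_[Y,X,[0,0,-1]]
def to(p,show=True):   # tcp target: offsets (X,Y) mm from seat, z mm
    s=bot.read_state(); R=np.array(s["tcp_rot"]); w=SEAT+X*p[0]/1e3+Y*p[1]/1e3+[0,0,p[2]/1e3]
    print(p,"xyz",(R.T@(w-s["position"])*1e3).round(1),"rot",Rn.from_matrix(R.T@RT).as_rotvec().round(3))
def fix():
    s=bot.read_state(); d=np.array(s["position"])-SEAT
    print("t",s["time_s"],"fix XYz",(np.array([d@X,d@Y,d[2]])*1e3).round(1),"F",np.round(s["force"],1),"open",round(s["opening"],3),"grip",np.round(s["grasp_force"],1),"j",np.round(s["joint_positions"]))
E
python3 - <<'E'
from h import *
to((0,119,231)); fix()
for d in range(0,74,8):
    ph,al=np.radians(18.6+d),np.radians(23+d)
    c=np.array([95*np.sin(ph)-11*np.cos(al),95*np.cos(ph)+11*np.sin(al)]); print(d,"TCP Y,z",(c+[119-9.5,44+8]).round(1))
E
```

```text
(0, 119, 231) xyz [-548.3 -444.3   -0.7] rot [-2.000e-03  1.000e-03  1.323e+00]
t 0.1 fix XYz [-422.4  684.4  229.6] F [ 0.3 -0.1  0.4] open 1.002 grip 0.0 j [ 58.  30.  82.  -0.  68. -10.]
0 TCP Y,z [129.7 146.3]
8 TCP Y,z [142.6 142.6]
16 TCP Y,z [154.9 137.1]
24 TCP Y,z [166.3 130. ]
32 TCP Y,z [176.6 121.3]
40 TCP Y,z [185.6 111.3]
48 TCP Y,z [193.1 100.1]
56 TCP Y,z [199.  88.]
64 TCP Y,z [203.1  75.2]
72 TCP Y,z [205.5  62. ]
```

```bash
python3 -m handwheel '[{"xyz":[-40,-32,0],"delta_rot":[0,0,0.1],"hand":1},{"xyz":[-80,-64,0],"delta_rot":[0,0,0.2],"hand":1},{"xyz":[-120,-97,0],"delta_rot":[0,0,0.3],"hand":1},{"xyz":[-160,-130,0],"delta_rot":[0,0,0.4],"hand":1},{"xyz":[-200,-162,0],"delta_rot":[0,0,0.5],"hand":1}]'; python3 -c "
from h import *
fix();to((0,115,231))"
```

```text
time_s: 0.72
position: [0.3606, 0.3513, 0.2303]
tcp_rot: [[-0.629, 0.778, -0.0], [0.778, 0.629, -0.0], [-0.0, -0.001, -1.0]]
force: [0.1, 0.6, 1.1]
opening: 0.517
grasp_force: 0.0
t 0.725 fix XYz [-267.5  477.3  230.3] F [0.1 0.6 1.1] open 0.517 grip 0.0 j [32. 21. 99. -0. 60. -7.]
(0, 115, 231) xyz [-442.7  -82.2   -0.6] rot [-0.    0.    0.82]
```

```bash
python3 -m handwheel '[{"xyz":[-45,-8,0],"delta_rot":[0,0,0.16],"hand":1},{"xyz":[-90,-16,0],"delta_rot":[0,0,0.32],"hand":1},{"xyz":[-135,-25,0],"delta_rot":[0,0,0.48],"hand":1},{"xyz":[-180,-34,0],"delta_rot":[0,0,0.64],"hand":1},{"xyz":[-225,-42,0],"delta_rot":[0,0,0.82],"hand":1}]'; python3 -c "
from h import *
fix();to((0,115,231))"
```

```text
time_s: 1.35
position: [0.4699, 0.1505, 0.2303]
tcp_rot: [[0.142, 0.99, -0.001], [0.99, -0.142, 0.0], [-0.0, -0.001, -1.0]]
force: [0.3, 0.7, 0.6]
opening: 0.018
grasp_force: 0.0
t 1.35 fix XYz [-131.3  293.6  230.3] F [0.3 0.7 0.6] open 0.018 grip 0.0 j [  5.  20. 101.   0.  59.  13.]
(0, 115, 231) xyz [-178.2  131.9   -0.7] rot [-0.001  0.    -0.003]
```

```bash
python3 -m handwheel '[{"xyz":[-40,30,0],"delta_rot":[0,0,0],"hand":1},{"xyz":[-80,60,0],"delta_rot":[0,0,0],"hand":1},{"xyz":[-125,95,0],"delta_rot":[0,0,0],"hand":1},{"xyz":[-178,132,0],"delta_rot":[0,0,0],"hand":1},{"xyz":[-178,132,20],"delta_rot":[0,0,0],"hand":1}]'; python3 -c "
from h import *
fix();to((0,115,145))
im=vision.capture('side')[:,:,::-1];t=vision.capture('top')[:,:,::-1]
c=np.hstack([cv2.resize(im[150:340,250:380],None,fx=3,fy=3),cv2.resize(t[180:370,300:430],None,fx=3,fy=3)]);cv2.imwrite('pics/pre.png',c)"
```

```text
time_s: 1.98
position: [0.5799, -0.0473, 0.2115]
tcp_rot: [[0.142, 0.99, 0.006], [0.99, -0.142, -0.003], [-0.002, 0.007, -1.0]]
force: [0.2, 0.3, -0.0]
opening: 0.006
grasp_force: 0.0
t 1.975 fix XYz [  5.2 113.  211.5] F [ 0.2  0.3 -0. ] open 0.006 grip 0.0 j [-16.  28.  90.  -0.  62.  -7.]
(0, 115, 145) xyz [ 2.1 -5.7 66.4] rot [ 0.007  0.002 -0.002]
```

View pics/pre.png

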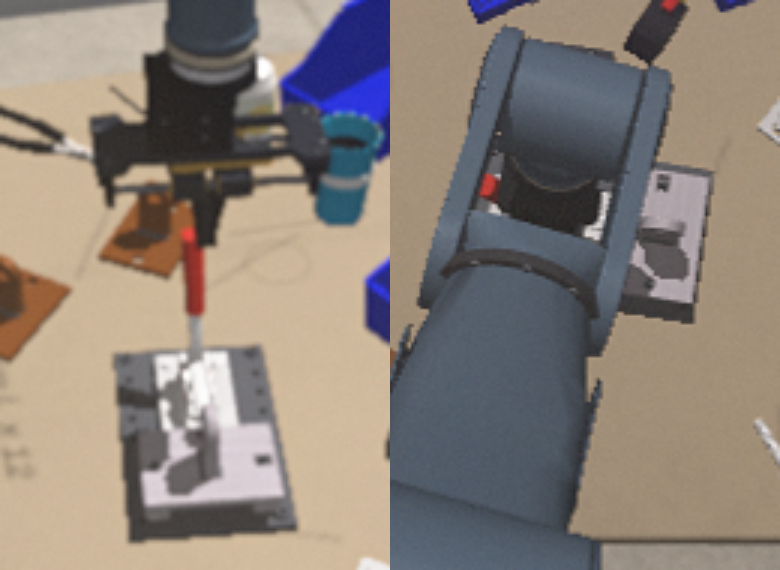

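The left panel (side view) shows the closed fingertips at (208,243), just in front of the red handle top at (190,235). In the right panel (top view) the handle tip shows at (489,187) behind the wrist. Now lower in front of the handle.

```bash
python3 -m handwheel '[{"xyz":[-1,0,15],"delta_rot":[0,0,0],"hand":1},{"xyz":[-1,-3,33],"delta_rot":[0,0,0],"hand":1},{"xyz":[-1,-3,50],"delta_rot":[0,0,0],"hand":1},{"xyz":[-1,-3,66],"delta_rot":[0,0,0],"hand":1},{"xyz":[-1,-3,66],"delta_rot":[0,0,0],"hand":1}]'; python3 -c "
from h import *
fix();to((0,130,146));to((0,155,137))"
```

```text
time_s: 2.7
position: [0.5718, -0.0421, 0.1432]
tcp_rot: [[0.136, 0.991, -0.003], [0.991, -0.136, 0.001], [0.0, -0.003, -1.0]]
force: [0.4, 0.7, 0.1]
opening: 0.004
grasp_force: 0.0
t 2.7 fix XYz [ -3.5 117.1 143.2] F [0.4 0.7 0.1] open 0.004 grip 0.0 j [-15.  33.  94.  -0.  53.  -8.]
(0, 130, 146) xyz [12.9  3.6 -2.8] rot [-0.003 -0.     0.004]
(0, 155, 137) xyz [37.9  3.7  6.2] rot [-0.003 -0.     0.004]
```

```bash
python3 -m handwheel '[{"xyz":[7,3,-1],"delta_rot":[0,0,0],"hand":1},{"xyz":[15,3,-1],"delta_rot":[0,0,0],"hand":1},{"xyz":[26,3,2],"delta_rot":[0,0,0],"hand":1},{"xyz":[38,3,8],"delta_rot":[0,0,0],"hand":1},{"xyz":[49,3,15],"delta_rot":[0,0,0],"hand":1}]'; python3 -c "
from h import *
fix();to((0,177,120));to((0,186,110));to((0,193,99));to((0,199,87))
cv2.imwrite('pics/push1.png',cv2.resize(vision.capture('side')[150:340,250:380,::-1],None,fx=3,fy=3))"
```

```text
time_s: 3.32
position: [0.5841, 0.006, 0.13]
tcp_rot: [[0.137, 0.991, 0.003], [0.991, -0.137, -0.0], [0.0, 0.003, -1.0]]
force: [2.7, -1.6, 3.1]
opening: 0.007
grasp_force: 1.6
t 3.325 fix XYz [  1.9 166.4 130. ] F [ 2.7 -1.6  3.1] open 0.007 grip 1.6 j [-10.  35.  93.   0.  52.  -3.]
(0, 177, 120) xyz [10.6 -1.9 10. ] rot [ 0.003 -0.     0.003]
(0, 186, 110) xyz [19.6 -1.9 20. ] rot [ 0.003 -0.     0.003]
(0, 193, 99) xyz [26.6 -2.  31. ] rot [ 0.003 -0.     0.003]
(0, 199, 87) xyz [32.6 -2.  43. ] rot [ 0.003 -0.     0.003]
```

View pics/push1.png

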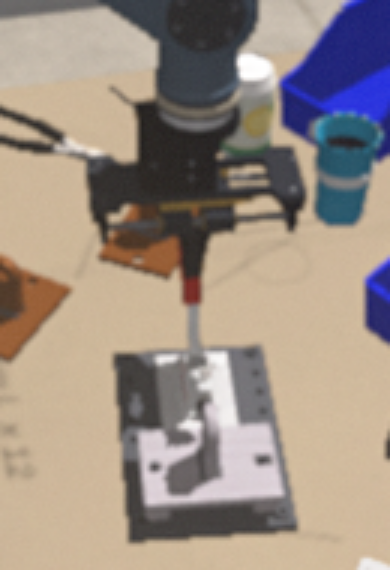

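The fingertips at (193,270) cover the upper handle, the lever leans back, and the arm is rising. I continue along the arc.

```bash
python3 -m handwheel '[{"xyz":[11,-2,10],"delta_rot":[0,0,0],"hand":1},{"xyz":[20,-2,20],"delta_rot":[0,0,0],"hand":1},{"xyz":[27,-2,31],"delta_rot":[0,0,0],"hand":1},{"xyz":[33,-2,43],"delta_rot":[0,0,0],"hand":1},{"xyz":[37,-2,54],"delta_rot":[0,0,0],"hand":1}]'; python3 -c "
from h import *
fix();to((0,206,62));to((0,208,57))"
```

```text
time_s: 4.0
position: [0.5851, 0.0424, 0.0744]
tcp_rot: [[0.136, 0.991, -0.002], [0.991, -0.136, -0.0], [-0.0, -0.002, -1.0]]
force: [1.1, -1.8, 2.5]
opening: 0.003
grasp_force: 1.4
t 4.0 fix XYz [ -2.1 202.6  74.4] F [ 1.1 -1.8  2.5] open 0.003 grip 1.4 j [-7. 40. 95. -0. 46.  1.]
(0, 206, 62) xyz [ 3.4  2.1 12.4] rot [-0.002  0.     0.003]
(0, 208, 57) xyz [ 5.4  2.2 17.4] rot [-0.002  0.     0.003]
```

```bash
python3 -m handwheel '[{"xyz":[3,2,6],"delta_rot":[0,0,0],"hand":1},{"xyz":[5,2,11],"delta_rot":[0,0,0],"hand":1},{"xyz":[7,2,14],"delta_rot":[0,0,0],"hand":1},{"xyz":[8,2,16],"delta_rot":[0,0,0],"hand":1},{"xyz":[8,2,16],"delta_rot":[0,0,0],"hand":1}]'; python3 -c "
from h import *
fix()"
```

```text
time_s: 4.62
position: [0.588, 0.049, 0.0605]
tcp_rot: [[0.136, 0.991, -0.002], [0.991, -0.136, -0.001], [-0.001, -0.001, -1.0]]
force: [-3.2, -3.6, 7.9]
opening: 0.007
grasp_force: 3.5
t 4.625 fix XYz [-2.000e-01  2.096e+02  6.050e+01] F [-3.2 -3.6  7.9] open 0.007 grip 3.5 j [-6. 41. 94. -0. 45.  2.]
```

```bash
python3 -m handwheel '[{"xyz":[0,0,1],"delta_rot":[0,0,0],"hand":1},{"xyz":[0,0,2],"delta_rot":[0,0,0],"hand":1},{"xyz":[0,0,3],"delta_rot":[0,0,0],"hand":1},{"xyz":[0,0,4],"delta_rot":[0,0,0],"hand":1},{"xyz":[0,0,4],"delta_rot":[0,0,0],"hand":1}]'; python3 -c "
from h import *
fix()"
```

```text
time_s: 5.25
position: [0.5881, 0.049, 0.0598]
tcp_rot: [[0.136, 0.991, -0.0], [0.991, -0.136, -0.002], [-0.002, -0.0, -1.0]]
force: [-8.3, -2.3, 28.2]
opening: 0.008
grasp_force: 13.1
t 5.25 fix XYz [-1.000e-01  2.095e+02  5.980e+01] F [-8.3 -2.3 28.2] open 0.008 grip 13.1 j [-6. 41. 94. -0. 44.  2.]
```

The lever is against its stop: 28 N with no further motion. Now lift off.

```bash
python3 -m handwheel '[{"xyz":[0,0,-15],"delta_rot":[0,0,0],"hand":0.5},{"xyz":[0,0,-50],"delta_rot":[0,0,0],"hand":0},{"xyz":[0,0,-95],"delta_rot":[0,0,0],"hand":0},{"xyz":[0,0,-140],"delta_rot":[0,0,0],"hand":0},{"xyz":[0,0,-160],"delta_rot":[0,0,0],"hand":0}]'; python3 -c "
from h import *
fix();to((0,0,215))
im=vision.capture('side')[:,:,::-1];t=vision.capture('top')[:,:,::-1]
cv2.imwrite('pics/s2.png',im);cv2.imwrite('pics/t2.png',t)
c=np.hstack([cv2.resize(im[230:340,270:370],None,fx=4,fy=4,interpolation=2),cv2.resize(t[210:320,330:430],None,fx=4,fy=4,interpolation=2)]);cv2.imwrite('pics/open.png',c)"
```

```text
time_s: 5.88
position: [0.5901, 0.05, 0.2185]
tcp_rot: [[0.137, 0.991, 0.005], [0.991, -0.137, 0.0], [0.001, 0.005, -1.0]]
force: [0.0, -0.8, -0.6]
opening: 0.461
grasp_force: 0.0
t 5.875 fix XYz [  1.8 210.8 218.5] F [ 0.  -0.8 -0.6] open 0.461 grip 0.0 j [-6. 28. 88.  0. 63.  2.]
(0, 0, 215) xyz [-210.8   -2.4    3.3] rot [ 0.005 -0.001  0.003]
```

View pics/open.png

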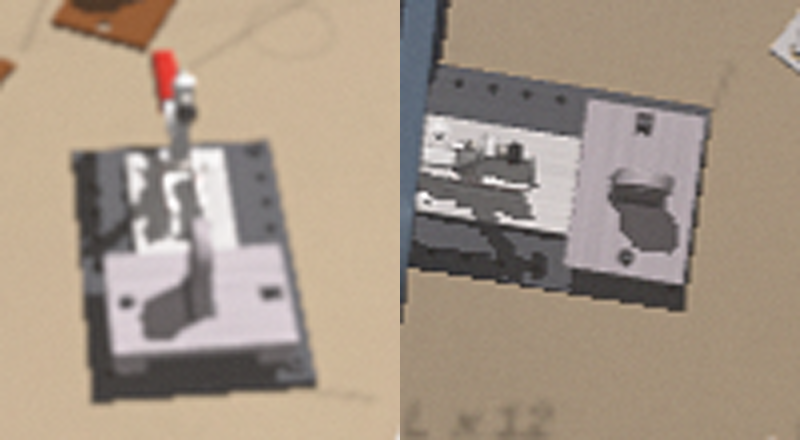

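The arm stands upright at (180,110) left, clear of the bracket, with the red handle laid back at (163,75). In the right panel the slot is at (644,123), the hole at (626,257) and the lug top at about (643,178).

Run:
```python
from h import *
t=lambda x,y:(330+(x-400)/4-.4,210+y/4-.4); s=lambda x,y:(270+x/4-.4,230+y/4-.4)
fx=lambda p:((np.array([(p-SEAT)@X,(p-SEAT)@Y,p[2]]))*1e3).round(1)
for n,uv,z in[("top",t(644,123),.044),("top",t(626,257),.044),("side",s(271,292),.044),("side",s(127,302),.044),("top",t(643,178),.109),("side",s(203,224),.108),
 ("top",t(583,98),.042),("top",t(712,110),.042),("top",t(685,283),.042),("top",t(565,265),.042),
 ("side",s(103,254),.042),("side",s(282,243),.042),("side",s(301,347),.042),("side",s(111,354),.042)]: print(n,uv,fx(onz(n,uv,z)))
```

```text
top (390.6, 240.35) [47.3  0.9 44. ]
top (386.1, 273.85) [-48.6   1.6  44. ]
side (337.35, 302.6) [47.7 -1.3 44. ]
side (301.35, 305.1) [-48.   -0.4  44. ]
top (390.35, 254.1) [ -1.6   3.8 109. ]
side (320.35, 285.6) [  1.1   5.4 108. ]
top (375.35, 234.1) [59.2 45.7 42. ]
top (407.6, 237.1) [ 64. -46.  42.]
top (400.85, 280.35) [-60.4 -41.8  42. ]
top (370.85, 275.85) [-60.   42.9  42. ]
side (295.35, 293.1) [-59.9  44.7  42. ]
side (340.1, 290.35) [62.4 42.7 42. ]
side (344.85, 316.35) [ 60.1 -47.3  42. ]
side (297.35, 318.1) [-62.2 -40.7  42. ]
```

```bash
python3 -m handwheel '[{"xyz":[-45,-1,0],"delta_rot":[0,0,0],"hand":0},{"xyz":[-90,-2,0],"delta_rot":[0,0,0],"hand":0},{"xyz":[-140,-2,0],"delta_rot":[0,0,0],"hand":0},{"xyz":[-190,-2,0],"delta_rot":[0,0,0],"hand":0},{"xyz":[-210,-2,0],"delta_rot":[0,0,0],"hand":0}]'; python3 -c "
from h import *
fix();to((0,0,140));to((0,0,64))"
```

```text
time_s: 6.6
position: [0.5572, -0.1601, 0.214]
tcp_rot: [[0.14, 0.99, -0.002], [0.99, -0.14, 0.001], [0.001, -0.002, -1.0]]
force: [0.7, 0.5, 0.3]
opening: 0.503
grasp_force: 0.0
t 6.6 fix XYz [ -1.6  -1.8 214. ] F [0.7 0.5 0.3] open 0.503 grip 0.0 j [-27.  28.  90.   0.  63. -19.]
(0, 0, 140) xyz [ 1.8  1.7 74. ] rot [-0.002 -0.001 -0.   ]
(0, 0, 64) xyz [  1.7   1.9 150. ] rot [-0.002 -0.001 -0.   ]
```

```bash
python3 -m handwheel '[{"xyz":[1,2,25],"delta_rot":[0,0,0.006],"hand":0},{"xyz":[2,2,50],"delta_rot":[0,0,0.006],"hand":0},{"xyz":[2,2,75],"delta_rot":[0,0,0.006],"hand":0},{"xyz":[2,2,84],"delta_rot":[0,0,0.006],"hand":0},{"xyz":[2,2,84],"delta_rot":[0,0,0.006],"hand":0}]'; python3 -c "
from h import *
fix();to((0,0,64))
im=vision.capture('side')[:,:,::-1]
cv2.imwrite('pics/above.png',cv2.resize(im[210:340,260:380],None,fx=4,fy=4,interpolation=2))"
```

```text
time_s: 7.22
position: [0.56, -0.1555, 0.1307]
tcp_rot: [[0.142, 0.99, -0.002], [0.99, -0.142, 0.001], [0.001, -0.002, -1.0]]
force: [-0.1, -0.1, 0.2]
opening: 0.501
grasp_force: 0.0
t 7.225 fix XYz [  0.6   3.1 130.7] F [-0.1 -0.1  0.2] open 0.501 grip 0.0 j [-27.  34.  94.   0.  52. -18.]
(0, 0, 64) xyz [-3.1 -0.4 66.7] rot [-0.002 -0.001 -0.003]
```

View pics/above.png

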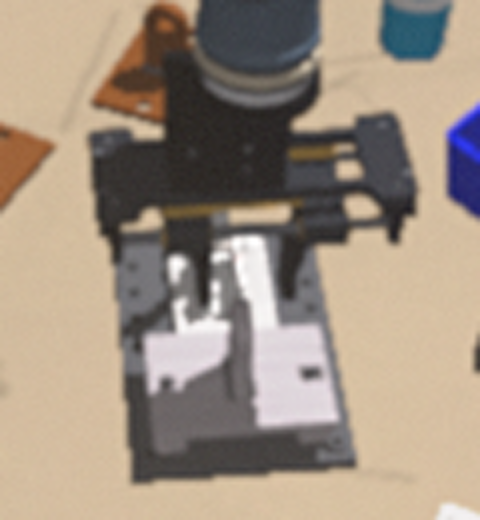

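The fingertips at (203,300) and (290,297) straddle the lug at (241,305). They are centred to about 2 mm, so I descend.

```bash
python3 -m handwheel '[{"xyz":[-3,-1,15],"delta_rot":[0,0,0.003],"hand":0},{"xyz":[-3,-1,33],"delta_rot":[0,0,0.003],"hand":0},{"xyz":[-3,-1,52],"delta_rot":[0,0,0.003],"hand":0},{"xyz":[-3,-1,67],"delta_rot":[0,0,0.003],"hand":0},{"xyz":[-3,-1,67],"delta_rot":[0,0,0.003],"hand":0}]'; python3 -c "
from h import *
fix()"
```

```text
time_s: 7.9
position: [0.5581, -0.1589, 0.0634]
tcp_rot: [[0.146, 0.989, -0.002], [0.989, -0.146, 0.001], [0.001, -0.002, -1.0]]
force: [-0.1, -1.1, 0.4]
opening: 0.497
grasp_force: 0.0
t 7.9 fix XYz [-0.8 -0.5 63.4] F [-0.1 -1.1  0.4] open 0.497 grip 0.0 j [-27.  40.  96.   0.  44. -19.]
```

```bash
python3 -m handwheel '[{"xyz":[0,0,0],"delta_rot":[0,0,0],"hand":0.3},{"xyz":[0,0,0],"delta_rot":[0,0,0],"hand":0.5},{"xyz":[0,0,0],"delta_rot":[0,0,0],"hand":0.6},{"xyz":[0,0,0],"delta_rot":[0,0,0],"hand":0.66},{"xyz":[0,0,0],"delta_rot":[0,0,0],"hand":0.7}]'; python3 -c "
from h import *
fix()"
```

```text
time_s: 8.52
position: [0.559, -0.1592, 0.0647]
tcp_rot: [[0.145, 0.989, 0.0], [0.989, -0.145, -0.0], [-0.0, 0.0, -1.0]]
force: [-0.6, 0.7, -0.0]
opening: 0.162
grasp_force: 0.0
t 8.525 fix XYz [ 0.1 -0.7 64.7] F [-0.6  0.7 -0. ] open 0.162 grip 0.0 j [-27.  40.  96.  -0.  44. -19.]
```

```bash
python3 -m handwheel '[{"xyz":[0,0,0],"delta_rot":[0,0,0],"hand":0.75},{"xyz":[0,0,0],"delta_rot":[0,0,0],"hand":0.85},{"xyz":[0,0,0],"delta_rot":[0,0,0],"hand":1},{"xyz":[0,0,0],"delta_rot":[0,0,0],"hand":1},{"xyz":[0,0,0],"delta_rot":[0,0,0],"hand":1}]'; python3 -c "
from h import *
fix();print(bot.read_state()['moment'])"
```

```text
time_s: 9.15
position: [0.5582, -0.1591, 0.0645]
tcp_rot: [[0.145, 0.989, -0.002], [0.989, -0.145, 0.0], [0.0, -0.002, -1.0]]
force: [-6.1, -1.4, 3.9]
opening: 0.134
grasp_force: 30.0
t 9.15 fix XYz [-0.7 -0.7 64.5] F [-6.1 -1.4  3.9] open 0.134 grip 30.0 j [-27.  40.  96.  -0.  44. -19.]
[-0.31061238  0.6630979  -0.0111728 ]
```

```bash
python3 -m handwheel '[{"xyz":[0,-0.6,0],"delta_rot":[0,0,0],"hand":1},{"xyz":[0,-1,-1],"delta_rot":[0,0,0],"hand":1},{"xyz":[0,-1,-2],"delta_rot":[0,0,0],"hand":1},{"xyz":[0,-1,-4],"delta_rot":[0,0,0],"hand":1},{"xyz":[0,-1,-6],"delta_rot":[0,0,0],"hand":1}]'; python3 -c "
from h import *
fix();print(bot.read_state()['moment'])"
```

```text
time_s: 9.78
position: [0.5581, -0.1589, 0.0705]
tcp_rot: [[0.145, 0.989, 0.0], [0.989, -0.145, 0.0], [0.0, 0.0, -1.0]]
force: [-0.5, 0.0, -5.0]
opening: 0.132
grasp_force: 30.0
t 9.775 fix XYz [-0.8 -0.6 70.5] F [-0.5  0.  -5. ] open 0.132 grip 30.0 j [-27.  40.  96.   0.  45. -19.]
[-0.07028487  0.09808645 -0.00709506]
```

Lifting freely: about 5 N of weight and no side force. Continue upwards slowly.

```bash
python3 -m handwheel '[{"xyz":[0,0,-4],"delta_rot":[0,0,0],"hand":1},{"xyz":[0,0,-9],"delta_rot":[0,0,0],"hand":1},{"xyz":[0,0,-15],"delta_rot":[0,0,0],"hand":1},{"xyz":[0,0,-22],"delta_rot":[0,0,0],"hand":1},{"xyz":[0,0,-30],"delta_rot":[0,0,0],"hand":1}]'; python3 -c "
from h import *
fix();print(bot.read_state()['moment'])"
```

```text
time_s: 10.4
position: [0.5579, -0.159, 0.1011]
tcp_rot: [[0.146, 0.989, 0.0], [0.989, -0.146, -0.0], [-0.0, 0.0, -1.0]]
force: [0.3, 0.0, -5.3]
opening: 0.133
grasp_force: 30.0
t 10.4 fix XYz [ -1.   -0.7 101.1] F [ 0.3  0.  -5.3] open 0.133 grip 30.0 j [-27.  37.  95.   0.  48. -19.]
[-0.09992927  0.02757072 -0.02142008]
```

```bash
python3 -m handwheel '[{"xyz":[0,0,-12],"delta_rot":[0,0,0],"hand":1},{"xyz":[0,0,-26],"delta_rot":[0,0,0],"hand":1},{"xyz":[0,0,-42],"delta_rot":[0,0,0],"hand":1},{"xyz":[0,0,-56],"delta_rot":[0,0,0],"hand":1},{"xyz":[0,0,-64],"delta_rot":[0,0,0],"hand":1}]'; python3 -c "
from h import *
fix();print(bot.read_state()['moment'])"
```

```text
time_s: 11.02
position: [0.5584, -0.1592, 0.166]
tcp_rot: [[0.145, 0.989, 0.002], [0.989, -0.145, -0.001], [-0.001, 0.002, -1.0]]
force: [0.6, -0.2, -4.4]
opening: 0.14
grasp_force: 30.0
t 11.025 fix XYz [ -0.5  -0.8 166. ] F [ 0.6 -0.2 -4.4] open 0.14 grip 30.0 j [-27.  31.  92.  -0.  56. -19.]
[-0.11162966  0.05744226  0.0184321 ]
```

```bash
python3 -m handwheel '[{"xyz":[0,0,0],"delta_rot":[0,0,0],"hand":1},{"xyz":[0,0,0],"delta_rot":[0,0,0],"hand":1},{"xyz":[0,0,0],"delta_rot":[0,0,0],"hand":1},{"xyz":[0,0,0],"delta_rot":[0,0,0],"hand":1},{"xyz":[0,0,0],"delta_rot":[0,0,0],"hand":1}]'; python3 -c "
from h import *
fix();print(bot.read_state()['tcp_rot'])
im=vision.capture('side')[:,:,::-1]
cv2.imwrite('pics/held.png',cv2.resize(im[190:340,250:390],None,fx=4,fy=4,interpolation=2))"
```

```text
time_s: 11.65
position: [0.5579, -0.159, 0.1643]
tcp_rot: [[0.145, 0.989, -0.001], [0.989, -0.145, 0.0], [0.0, -0.001, -1.0]]
force: [-0.3, -0.3, -5.4]
opening: 0.134
grasp_force: 30.0
t 11.65 fix XYz [ -1.1  -0.6 164.3] F [-0.3 -0.3 -5.4] open 0.134 grip 30.0 j [-27.  32.  92.  -0.  56. -19.]
[[ 1.45499878e-01  9.89358142e-01 -5.01660313e-04]
 [ 9.89358256e-01 -1.45499771e-01  2.42545336e-04]
 [ 1.66972742e-04 -5.31612089e-04 -9.99999845e-01]]
```

View pics/held.png

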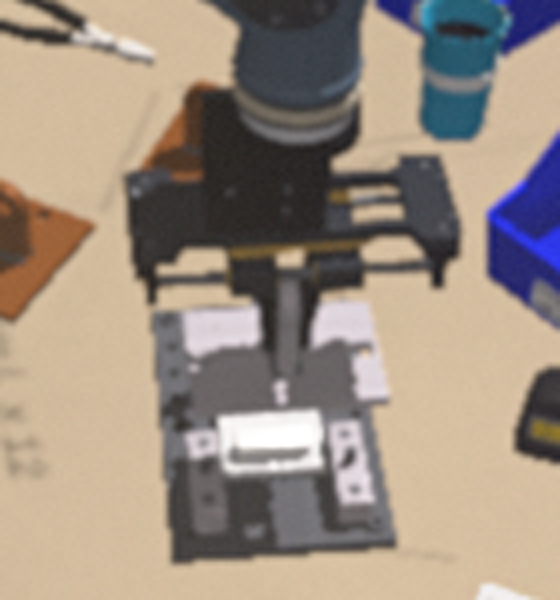

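The bracket is held clear at (280,350), with the rails and pins visible below at (205,490) and (350,470). I'll hold for a few seconds and check the level numerically.

```bash
python3 -c "
from h import *
C=[SEAT+X*(x-.001)+Y*(y-.0005)+[0,0,.142] for x,y in((.06,.042),(.06,-.042),(-.06,.042),(-.06,-.042))]
print((proj('side',np.array(C))-[250,190])*4)"
for i in 1; do python3 -m handwheel '[{"xyz":[0,0,0],"delta_rot":[0,0,0],"hand":1},{"xyz":[0,0,0],"delta_rot":[0,0,0],"hand":1},{"xyz":[0,0,0],"delta_rot":[0,0,0],"hand":1},{"xyz":[0,0,0],"delta_rot":[0,0,0],"hand":1},{"xyz":[0,0,0],"delta_rot":[0,0,0],"hand":1}]' >/dev/null; done
python3 -m handwheel '[{"xyz":[0,0,0],"delta_rot":[0,0,0],"hand":1},{"xyz":[0,0,0],"delta_rot":[0,0,0],"hand":1},{"xyz":[0,0,0],"delta_rot":[0,0,0],"hand":1},{"xyz":[0,0,0],"delta_rot":[0,0,0],"hand":1},{"xyz":[0,0,0],"delta_rot":[0,0,0],"hand":1}]' >/dev/null
python3 -m handwheel '[{"xyz":[0,0,0],"delta_rot":[0,0,0],"hand":1},{"xyz":[0,0,0],"delta_rot":[0,0,0],"hand":1},{"xyz":[0,0,0],"delta_rot":[0,0,0],"hand":1},{"xyz":[0,0,0],"delta_rot":[0,0,0],"hand":1},{"xyz":[0,0,0],"delta_rot":[0,0,0],"hand":1}]' >/dev/null
python3 -m handwheel '[{"xyz":[0,0,0],"delta_rot":[0,0,0],"hand":1},{"xyz":[0,0,0],"delta_rot":[0,0,0],"hand":1},{"xyz":[0,0,0],"delta_rot":[0,0,0],"hand":1},{"xyz":[0,0,0],"delta_rot":[0,0,0],"hand":1},{"xyz":[0,0,0],"delta_rot":[0,0,0],"hand":1}]' >/dev/null
python3 -m handwheel '[{"xyz":[0,0,0],"delta_rot":[0,0,0],"hand":1},{"xyz":[0,0,0],"delta_rot":[0,0,0],"hand":1},{"xyz":[0,0,0],"delta_rot":[0,0,0],"hand":1},{"xyz":[0,0,0],"delta_rot":[0,0,0],"hand":1},{"xyz":[0,0,0],"delta_rot":[0,0,0],"hand":1}]'
python3 -c "
from h import *
fix()
im=vision.capture('side')[:,:,::-1]
cv2.imwrite('pics/held2.png',cv2.resize(im[190:340,250:390],None,fx=4,fy=4,interpolation=2))
a=cv2.imread('pics/held.png').astype(int);b=cv2.imread('pics/held2.png').astype(int);print('diff',(abs(a-b).max(2)>60).sum())"
```

```text
[[365.01575963 298.6701731 ]
 [387.5542374  395.39393804]
 [179.14638104 311.38109449]
 [191.15311574 409.96146891]]
time_s: 14.82
position: [0.558, -0.159, 0.1645]
tcp_rot: [[0.145, 0.989, -0.0], [0.989, -0.145, -0.0], [-0.0, -0.0, -1.0]]
force: [0.3, 0.5, -4.7]
opening: 0.135
grasp_force: 30.0
t 14.825 fix XYz [ -1.   -0.7 164.5] F [ 0.3  0.5 -4.7] open 0.135 grip 30.0 j [-27.  32.  92.  -0.  56. -19.]
diff 0
```

```bash
python3 -c "
from rig import workorder
print(workorder.hand_in())"
```

```text
the job is handed in; nothing more can be done
None
```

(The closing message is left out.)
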